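# Knock a stuck tube adapter out of a centrifuge sleeve

### The arm

A 6-joint arm with a two-finger parallel gripper is mounted at the origin on the work surface. World frame = base frame: x ahead of the robot, y to its left, z up, the work surface at z = 0. Lengths are in m, angles in rad, forces in N, time in s.
With the tool pointing down it reaches from about 0.3 to 0.875 m from the base axis. Payload 6.4 kg.
Tool frame: the origin (TCP) lies at the centre of the arm's flange, where the gripper is bolted on; the fingertips stand 173 mm ahead of it and the grasp point (between the pads) lies 155 mm ahead of it; z points along the fingers, x is the direction in which the jaws open and shut, and the axes are right-handed (so a half turn about z gives the same grasp; the last joint's range is limited). The gripper opens to 85 mm and grips with 20 to 120 N. Pads are 22 mm wide; open, the fingers measure 114 mm over their backs; the gripper's body (76 mm by 85 mm) begins 54 mm behind the grasp point. The pads swing forward as they close: fully open they stand 13 mm farther back than shut.
Start: joints at [-1.471, 0.181, 1.607, -0, 1.354, -0.206], TCP at [0.173, -0.548, 0.405] pointing down, gripper open.
Joint ranges: [-2.99, 2.99], [-0.89, 2.07], [0.3, 2.58], [-1.14, 4.28], [0, 2.63], [-3.12, 3.12]. Speed limits (rad/s): [2.57, 2.57, 3.01, 3.14, 3.14, 3.14].

### API

Orientations are given as a unit quaternion [w, x, y, z].
In Python, from bench import ctrl gives the robot as it stands. The module is installed in compiled form; this text tells all that it offers.
- The arm moves only by the tool move_arm, never from a script. Its argument "moves" is a list of rows, each an object of numbers: "gripper": the opening in per cent of the stroke, from 0 (shut) to 100 (fully open); "x", "y", "z": the shift along the tool's x, y, z in cm; "roll": the turn about the tool's z in degrees. In form: [{"gripper": .., "x": .., "y": .., "z": .., "roll": ..}, ...]. A call has 1 to 5 rows; each row shifts and turns the commanded pose from where the row before left it, along the tool's axes as they then stand; what a row does not reach is not made up. A row lasts 1/8 s, in which the tool goes at most 62.5 mm and 10.7 degrees, less where a joint would pass 70% of its speed; a pose out of reach is approached as far as the arm can. A call is refused whole if a number of a shift passes 6.25 or a number of a turn 10.7, either way. A call with a gripper value outside its range is refused whole. The fingers move at their own pace and stop on an object; the grip force is fixed at half the most. Time passes only in rows, so rows that do not move let the fingers close. It gives the time, the measured TCP pose, the force and the opening at its end, in the units of the state.
- ctrl.get_obs(): the state, without advancing time (a new reading comes with each control period).
- ctrl.camera(name): name is "scene" or "top" or "wrist"; returns a dict with "img" (384x512x3 uint8, red, green, blue), "fx", "fy", "cx", "cy" (pixels), "world_from_camera" (4x4, takes a point from camera to world coordinates); the wrist camera has in their place "tool_from_camera" (4x4, takes a point from camera to tool coordinates, whose origin is the TCP and whose axes are the tool frame's). Camera axes: x right, y up, looking along -z (the intrinsics and any distortion apply to the point x, -y, -z); pixel columns grow to the right and rows downward; lengths in m; the calibration is good to about 2 mm. A picture is of the moment at which its call begins: read the wrist's pose just before it. There is no depth.
- ctrl.hand_in(): hands the job in, once; it reports no verdict.
The state is a dict: "time_s": time; "q": joint angles; "dq": joint speeds; "joint_efforts": joint torques, N m; "eef_pos": TCP position; "eef_rot": TCP orientation; "wrist_force": force on the tool from outside, world axes, zero at the start; "torque": the same for the moment, N m; "opening": opening from 0.0 (shut) to 1.0 (fully open).
Only numpy, scipy, OpenCV 4.12 (cv2) and the standard library are available. Lean on these libraries where they do the work, as an engineer would, in place of code of your own. Each camera call takes 0.05 s, during which the arm holds its last target. There are 200 camera calls.

### The job

Take the blue-handled ejector rod from its holder, feed it down through the brass funnel of the knock-out jig and push the stuck orange tube adapter out of the steel sleeve until it drops into the catch tray. Then draw the rod out and hang it back upright in its holder by its flange. Feel your way gently: never lean the rod on the jig's guide with more than 12 N nor on the adapter with more than 25 N, keep the hand off the jig, and leave the jar, the beaker and the green collar where they are.

Things in the scene. Friction and masses are not known exactly. Their poses are not given: they have to be found in the camera images.
- stand: Aluminium knock-out jig, fixed; origin: centre of its underside on the bench, z up. Base 120 x 130 mm; two 12 mm posts at y = +-58 mm carry a cradle plate (76 x 136 mm, z = 88 to 96 mm) with the fixed sleeve and, above it, the guide plate (60 x 144 mm, z = 116 to 124 mm, 14 mm through bore) with a brass funnel on top.
- stand_guide (a point): Jig's axis at the height of the funnel's mouth (133 mm). Funnel inside: 32 mm wide at the mouth, 14 mm at its foot (124 mm, top of bore), walls 45 degrees. NOT the true funnel centre: guide plate, funnel and bore are clamped up to 5.5 mm off axis along the jig's x and up to 5.5 mm along its y, unmeasured: feel it (the wall pushes the rod towards the bore) or see it.
- stand_sleeve (a point): Lower end of the upright steel sleeve, on the jig's axis, 66 mm above the bench. The sleeve reaches up to 112 mm, is open at both ends and 32 mm wide inside. Sprung rubber pads in it, 71 to 77 mm above the bench, hold the adapter by friction.
- stand_tray (a point): Centre of the padded catch tray's floor in the jig's base, 10 mm above the bench, below the sleeve; inside 100 x 92 mm, rim top at 22 mm.
- adapter_center (a point): Centre of the orange tube adapter: upright cylinder, diameter 30, height 48 mm, 40 g. Starts stuck in the sleeve on the jig's axis, foot 4 to 10 mm below the sleeve. About 8 to 17 N slides it down; it drops once its top is past the pads (rod tip about 67 to 73 mm above the bench). Standing in the tray, its top is 58 mm above the bench.
- rod_grip (a point): Centre of the ejector rod's blue handle (diameter 24, height 45 mm), z up along the rod. Below it: flange top 22.5 mm, flange underside 28.5 mm, tip 113.5 mm. Flange 34 mm wide; steel shank 12 mm, 85 mm long, its last 4 mm tapering to 6 mm. 180 g. Starts hanging upright in the holder by its flange.
- rod_tip (a point): The lower tip of the ejector rod (on its axis), 113.5 mm below the handle's centre.
- holder_mouth (a point): Centre of the top face of the rod holder, 95 mm above the bench: a grey plate 70 x 70 mm, 10 mm thick, on four thin posts, with a through hole of 17 mm in which the rod hangs by its flange; fixed to the bench (foot 80 x 80 mm).
- reagent: Bystander: small reagent jar with blue cap, 54 mm diameter, 100 mm high; origin at its foot. Leave alone.
- beaker: Bystander: white beaker, 68 mm diameter, 85 mm high; origin at its foot. Leave alone.
- spare: Bystander: green spare collar, 48 mm diameter, 30 mm high; origin at its foot. Leave alone.
Not all that is in view belongs to the job. There is more than one size of the part that bears rod_grip; the job needs the middle-sized.

How it is judged:
On the way, in this order (a step that is already met when the one before it is completed fails the run):
1. the rod's tip is through the guide bore, inside the jig, with the adapter still in the sleeve (z of rod_tip in the frame of stand below 0.116 m and horizontal distance between rod_tip and stand below 0.014 m and angle between rod_tip's own z axis and vertical below 0.15 rad and z of adapter_center in the frame of stand above 0.06 m), for 0.05 s.
2. the adapter has dropped out of the sleeve into the tray, driven out from above by the rod (z of adapter_center in the frame of stand below 0.037 m and z of rod_tip in the frame of stand below 0.095 m and horizontal distance between rod_tip and stand below 0.014 m and horizontal distance between adapter_center and stand below 0.045 m), for 0.05 s.
At the end, for the whole second after the job is handed in: The adapter is in the catch tray (centre below 37 mm over the bench, within 45 mm of the jig's axis). The rod hangs upright (0.1 rad) in the holder, flange on the plate (handle centre 24 to 33 mm above it, within 10 mm of the hole). All released (z of adapter_center in the frame of stand below 0.037 m and horizontal distance between adapter_center and stand below 0.045 m and height (world z) of adapter_center above 0.02 m and horizontal distance between rod_grip and holder_mouth below 0.01 m and z of rod_grip in the frame of holder_mouth between 0.024 and 0.033 m and angle between rod_grip's own z axis and vertical below 0.1 rad and contact force between the fingers and anything else below 0.5 N); the robot touches nothing.
It fails at once if the rod presses on the adapter with more than 25 N (contact force between rod and adapter above 25 N).
It fails at once if the rod presses on the jig (funnel, bore) with more than 12 N (contact force between rod and stand above 12 N).
It fails at once if the hand touches the jig (contact force between the fingers and stand above 1 N).
It fails at once if a bystander is moved by more than 15 mm (distance of any of reagent, beaker, spare from where it was at the start of the episode above 0.015 m).
It also fails if it takes over 64 s, if anything falls off the work surface, if the arm or the gripper's body presses on something with over 40 N, if the wrist force passes 120 N, or if a joint passes its speed limit or range.

## Working session

There is one attempt and no reset: what is moved stays moved. The work goes in short steps, Python scripts to look and compute and a tool call to move; the robot and the scene stay as the last step left them, time stands still between calls to the robot, and variables do not carry over. Pictures are saved under pics/ and viewed, about 8 in all and at most 12, crops included, and the job is handed in when it is done.

Besides the shell and the picture viewer there is one more tool, called after "Call:" as name([rows], argument=value, ...), one row to a line, values as JSON. move_arm: Moves the arm, as the interface text tells. Its arguments: {"type":"object","properties":{"moves":{"type":"array","items":{"type":"object","properties":{"gripper":{"type":"number"},"x":{"type":"number"},"y":{"type":"number"},"z":{"type":"number"},"roll":{"type":"number"}}}}},"required":["moves"]}

```bash
mkdir -p pics; cat > h.py <<'E'
import numpy as np, cv2
from bench import ctrl
from scipy.spatial.transform import Rotation as R
def T():
    o=ctrl.get_obs();M=np.eye(4);q=o["eef_rot"];M[:3,:3]=R.from_quat([q[1],q[2],q[3],q[0]]).as_matrix();M[:3,3]=o["eef_pos"];return M
def cam(n):
    t=T();c=ctrl.camera(n)
    c["W"]=np.array(c["world_from_camera"]) if n!="wrist" else t@np.array(c["tool_from_camera"])
    return c
def ray(c,u,v):
    d=np.array([(u-c["cx"])/c["fx"],-(v-c["cy"])/c["fy"],-1.0]);d=c["W"][:3,:3]@d
    return c["W"][:3,3],d/np.linalg.norm(d)
def onz(c,u,v,z):
    p,d=ray(c,u,v);return p+d*(z-p[2])/d[2]
def cross(rs):
    A=0;b=0
    for p,d in rs:
        P=np.eye(3)-np.outer(d,d);A=A+P;b=b+P@p
    x=np.linalg.solve(A,b);return x,[float(np.linalg.norm((np.eye(3)-np.outer(d,d))@(x-p))) for p,d in rs]
def proj(c,X):
    x=np.linalg.inv(c["W"])@np.append(X,1);return c["cx"]-c["fx"]*x[0]/x[2],c["cy"]+c["fy"]*x[1]/x[2]
def save(c,f,roi=None,s=1):
    im=c["img"][...,::-1]
    if roi: im=im[roi[1]:roi[3],roi[0]:roi[2]]
    cv2.imwrite("pics/"+f,cv2.resize(im,None,fx=s,fy=s,interpolation=cv2.INTER_CUBIC))
E
python3 - <<'E'
from h import *
import pickle
for n in("scene","top"):
    c=cam(n);pickle.dump(c,open(n+".pkl","wb"));save(c,n+".png");print(n,c["fx"],c["cx"],c["cy"],c["W"].round(3).tolist(),[k for k in c])
print(ctrl.get_obs())
E
```

```text
scene 407.6340221335219 253.1315793242026 191.26908556830182 [[0.668, -0.546, 0.506, 0.97], [0.744, 0.482, -0.462, -0.303], [0.008, 0.686, 0.728, 0.617], [0.0, 0.0, 0.0, 1.0]] ['img', 'fx', 'fy', 'cx', 'cy', 'world_from_camera', 'W']
top 385.95260160753827 251.69685553569155 189.87693700740195 [[-0.002, 0.987, -0.16, 0.512], [-1.0, -0.002, 0.003, 0.005], [0.003, 0.16, 0.987, 0.744], [0.0, 0.0, 0.0, 1.0]] ['img', 'fx', 'fy', 'cx', 'cy', 'world_from_camera', 'W']
{'time_s': 0.1, 'q': array([-1.47128557e+00,  1.81444360e-01,  1.60788116e+00, -2.30434980e-05,
        1.35378966e+00, -2.06290674e-01]), 'dq': array([-0.00065926, -0.00215586, -0.00201527,  0.000234  ,  0.00049117,
       -0.0001092 ]), 'joint_efforts': array([-3.01589444e-05, -4.45875621e+01, -3.52239132e+01, -3.11434742e-04,
        4.09246248e-03,  1.67786425e-06]), 'eef_pos': array([ 0.17310437, -0.54809394,  0.4038996 ]), 'eef_rot': array([-5.58734130e-04,  8.06554871e-01, -5.91158745e-01, -5.17169140e-04]), 'wrist_force': array([ 0.46072844, -0.0503024 , -0.75998129]), 'torque': array([ 0.03200701, -0.02090766, -0.00566578]), 'opening': 1.0004433078788584}
```

View pics/scene.png

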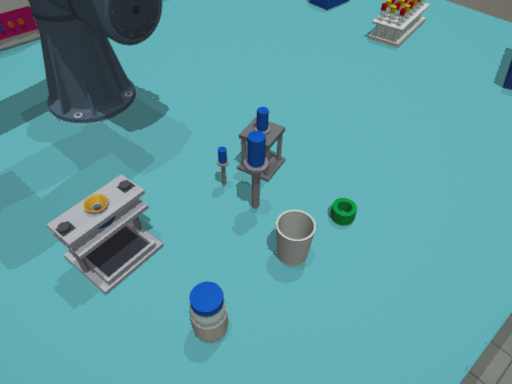

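View pics/top.png

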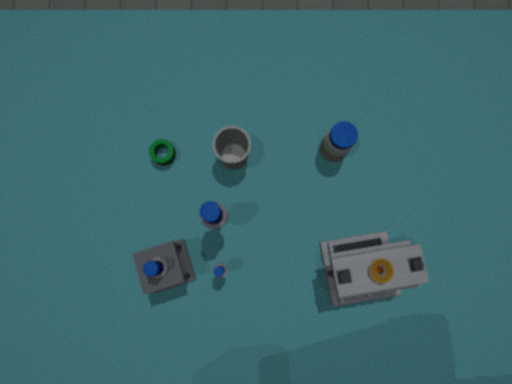

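The top-view scene shows three blue-handled rods: the one hanging in the holder (scene 262,118; top 152,269), a large one (scene 257,148; top 211,212) and a small one (scene 222,156; top 219,271). The holder's rod is the middle-sized one. The brass funnel is at scene 96,205 and top 381,271. Next I'll measure these and crop to confirm.

```bash
python3 - <<'E'
from h import *
import pickle
C={n:pickle.load(open(n+".pkl","rb")) for n in("scene","top")}
for n,c in C.items():
    hsv=cv2.cvtColor(c["img"],cv2.COLOR_RGB2HSV)
    for nm,lo,hi in(("blue",(110,150,60),(130,255,255)),("brass",(10,120,90),(28,255,255))):
        m=cv2.inRange(hsv,lo,hi);k,l,s,ce=cv2.connectedComponentsWithStats(m)
        for i in range(1,k):
            if s[i,4]>25: print(n,nm,s[i].tolist(),ce[i].round(1))
t=C["top"];s=C["scene"]
for a,b in(((152,269),(262,118)),((211,212),(257,148)),((219,271),(222,156))):
    x,e=cross([ray(t,*a),ray(s,*b)]);print(x.round(4),np.round(e,4))
im=np.hstack([cv2.resize(s["img"][95:220,205:305],(400,500),interpolation=cv2.INTER_CUBIC),cv2.resize(t["img"][180:300,120:240][:, :],(400,500),interpolation=cv2.INTER_CUBIC)])
cv2.imwrite("pics/rods.png",im[...,::-1])
E
```

```text
scene brass [386, 0, 7, 7, 32] [388.8   2.6]
scene brass [399, 0, 7, 6, 27] [401.8   2.1]
scene brass [390, 5, 7, 8, 41] [393.2   8.3]
scene brass [405, 4, 6, 9, 37] [407.2   7.2]
scene brass [84, 195, 24, 18, 269] [ 95.1 202.3]
top brass [370, 259, 23, 24, 365] [381.1 270.5]
[0.4865 0.1604 0.122 ] [0.0001 0.0001]
[0.5739 0.066  0.1527] [0.0007 0.0007]
[0.4813 0.0585 0.0766] [0.0003 0.0003]
```

View pics/rods.png

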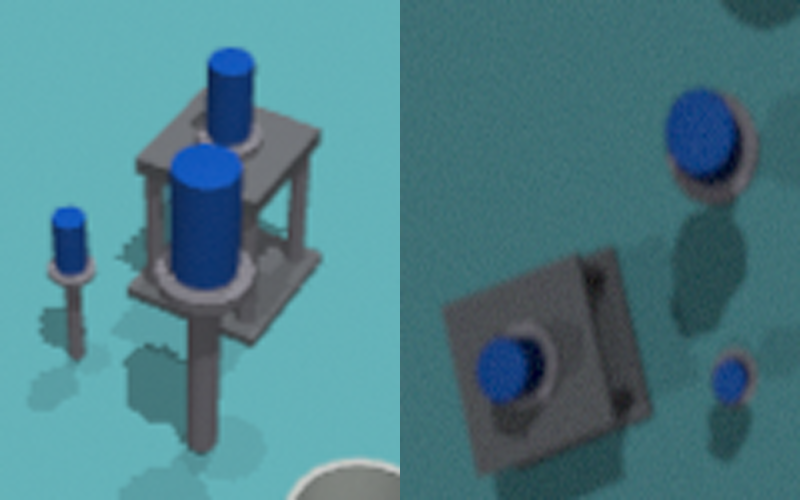

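The crop confirms it: the rod in the holder lies between the large and the small one in size, and it is the one hanging by its flange. Now I'll work out the funnel position and the wrist-camera geometry.

```bash
python3 - <<'E'
from h import *
import pickle
C={n:pickle.load(open(n+".pkl","rb")) for n in("scene","top")}
t=C["top"];s=C["scene"]
print(cross([ray(t,381.1,270.5),ray(s,95.5,203.5)]))
print(onz(t,381.1,270.5,.133),onz(s,95.5,203.5,.133))
c=cam("wrist");print(np.array(c["tool_from_camera"]).round(4),c["fx"],c["cx"],c["cy"])
M=T();d=M[:3,:3].T@(np.array([.4865,.1604,.36])-M[:3,3]);print("toolshift to above rod, TCP z .36",d)
print(M[:3,:3].round(3))
E
```

```text
(array([ 0.48385663, -0.19887654,  0.12912921]), [0.00036297665375424577, 0.0003629766537542713])
[ 0.48385563 -0.19792866  0.133     ] [ 0.48799009 -0.19942356  0.133     ]
[[ 1.000e+00  5.000e-04 -7.000e-04  7.000e-04]
 [ 3.000e-04 -9.618e-01 -2.736e-01 -6.860e-02]
 [-8.000e-04  2.736e-01 -9.618e-01  3.050e-02]
 [ 0.000e+00  0.000e+00  0.000e+00  1.000e+00]] 306.0850907967113 254.41144561586543 191.37822116922445
toolshift to above rod, TCP z .36 [-0.58122702 -0.51214254  0.04491893]
[[ 0.301 -0.954 -0.   ]
 [-0.954 -0.301  0.001]
 [-0.001 -0.    -1.   ]]
```

Call:
move_arm([
  {"x": -3, "y": -5},
  {"x": -3, "y": -5},
  {"x": -3, "y": -5},
  {"x": -3, "y": -5},
  {"x": -3, "y": -5},
])

```text
validation failed for argument at $.mo...
```

Call:
move_arm([
  {"x": -3, "y": -5},
  {"x": -3, "y": -5},
  {"x": -3, "y": -5},
  {},
  {},
])

```text
validation failed for argument at $.mo...
```

```bash
python3 - <<'E'
from h import *
import pickle
c=cam("wrist");pickle.dump(c,open("w1.pkl","wb"));save(c,"w1.png");print(T()[:3,3],c["W"].round(4).tolist())
E
```

```text
[ 0.17310006 -0.54817207  0.40410385] [[0.3008, 0.9173, 0.2609, 0.2387], [-0.9537, 0.2895, 0.0818, -0.5281], [-0.0005, -0.2734, 0.9619, 0.3735], [0.0, 0.0, 0.0, 1.0]]
```

View pics/w1.png

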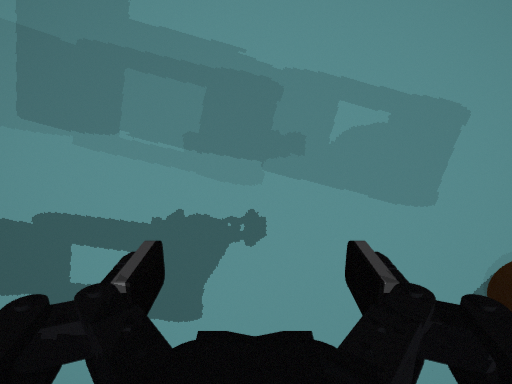

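The move was refused because each row needs all its fields. The picture shows only bench, shadows and the open fingers (pads near 150,265 and 360,265).

Call:
move_arm([
  {"gripper": 100, "x": -3, "y": -5, "z": 0, "roll": 0},
  {"gripper": 100, "x": -3, "y": -5, "z": 0, "roll": 0},
  {"gripper": 100, "x": -3, "y": -5, "z": 0, "roll": 0},
  {"gripper": 100, "x": -3, "y": -5, "z": 0, "roll": 0},
  {"gripper": 100, "x": -3, "y": -5, "z": 0, "roll": 0},
])

```text
time_s: 0.82
eef_pos: [0.3673, -0.3284, 0.4047]
eef_rot: [0.0, 0.806, -0.591, 0.0]
wrist_force: [0.4, -0.3, -0.1]
opening: 1.003
```

Call:
move_arm([
  {"gripper": 100, "x": -3, "y": -4.5, "z": 0, "roll": 0},
  {"gripper": 100, "x": -3, "y": -4.5, "z": 0, "roll": 0},
  {"gripper": 100, "x": -3, "y": -4.5, "z": 0, "roll": 0},
  {"gripper": 100, "x": 0, "y": 0, "z": 0, "roll": 0},
  {"gripper": 100, "x": 0, "y": 0, "z": 0, "roll": 0},
])

```text
time_s: 1.45
eef_pos: [0.4679, -0.2036, 0.4045]
eef_rot: [0.0, 0.807, -0.591, -0.0]
wrist_force: [-0.1, 0.7, 0.2]
opening: 0.997
```

```bash
python3 - <<'E'
from h import *
import pickle
c=cam("wrist");pickle.dump(c,open("w1.pkl","wb"));save(c,"w1b.png");print(T()[:3,3],T()[:3,:3].round(3).tolist())
hsv=cv2.cvtColor(c["img"],cv2.COLOR_RGB2HSV)
m=cv2.inRange(hsv,(10,120,60),(28,255,255));k,l,s,ce=cv2.connectedComponentsWithStats(m)
for i in range(1,k):
  if s[i,4]>100: print(s[i].tolist(),ce[i].round(1),onz(c,*ce[i],.133))
E
```

```text
[ 0.46761187 -0.20413791  0.40454331] [[0.301, -0.954, -0.001], [-0.954, -0.301, -0.0], [0.0, 0.001, -1.0]]
[231, 151, 48, 46, 1392] [254.5 173.7] [ 0.48212195 -0.19998993  0.133     ]
[247, 164, 16, 14, 174] [254.2 170.3] [ 0.48467058 -0.19895754  0.133     ]
```

View pics/w1b.png

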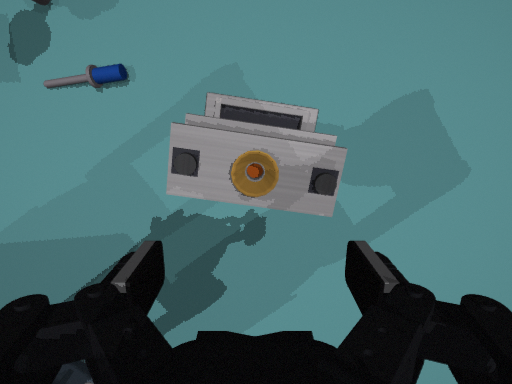

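The wrist view shows the funnel at (254,174) with the orange adapter visible through the bore. I'll refine the funnel from its rim and its bore, and get the move to the rod.

```bash
python3 - <<'E'
from h import *
import pickle
c=pickle.load(open("w1.pkl","rb"))
def rim(c,box):
    hsv=cv2.cvtColor(c["img"],cv2.COLOR_RGB2HSV);m=cv2.inRange(hsv,(8,110,60),(30,255,255));n=np.zeros_like(m);x,y,w,h=box;n[y:y+h,x:x+w]=m[y:y+h,x:x+w]
    k=max(cv2.findContours(n,0,2)[0],key=cv2.contourArea);return cv2.fitEllipse(cv2.convexHull(k))
e=rim(c,(220,140,70,70));print(e,onz(c,*e[0],.133))
g=cv2.cvtColor(c["img"],cv2.COLOR_RGB2HSV)[...,1][155:190,238:272].astype(int)
s=c["img"][158:186:1,238:272]
print("sat row172",g[17],"col254",g[:,16])
for n,b in(("scene",(75,185,45,40)),("top",(360,250,45,45))):
    d=pickle.load(open(n+".pkl","rb"));f=rim(d,b);print(n,f,onz(d,*f[0],.133), cross([ray(c,*e[0]),ray(d,*f[0])]))
M=T();print(M[:3,:3].T@(np.array([.4865,.1604,.40])-M[:3,3]))
E
```

```text
((254.46514892578125, 173.27169799804688), (46.241172790527344, 47.41618728637695), 88.56039428710938) [ 0.48243063 -0.19985976  0.133     ]
sat row172 [169 164 165 162 165 168 140   7  11 160 216 220 215 218 216 218 216 220
 220 213 221 214 220 217 158   4  10 172 168 166 169 166 162 166] col254 [170 167 164 162 168 169 139  44 113 218 210 227 216 215 217 220 218 216
 216 214 216 216 201   8   8   2  38 167 167 170 167 165 165 167 168]
scene ((95.33782958984375, 202.9080810546875), (16.92640495300293, 24.597806930541992), 70.4835205078125) [ 0.48667039 -0.1990272   0.133     ] (array([ 0.48193279, -0.19911394,  0.12876884]), [0.001096842259500699, 0.0010968422595007534])
top ((381.1946716308594, 270.3896484375), (23.18219566345215, 23.987558364868164), 139.58287048339844) [ 0.48402319 -0.19808521  0.133     ] (array([ 0.48299746, -0.19939137,  0.13106123]), [0.0011209690846885115, 0.0011209690846883996])
[-0.34200302 -0.1275901   0.00447175]
```

Call:
move_arm([
  {"gripper": 100, "x": -5, "y": -1.8, "z": 0, "roll": 0},
  {"gripper": 100, "x": -5, "y": -1.8, "z": 0, "roll": 0},
  {"gripper": 100, "x": -5, "y": -1.8, "z": 0, "roll": 0},
  {"gripper": 100, "x": -5, "y": -1.8, "z": 0, "roll": 0},
  {"gripper": 100, "x": -5, "y": -1.8, "z": 0, "roll": 0},
])

```text
time_s: 2.12
eef_pos: [0.4784, 0.0619, 0.4049]
eef_rot: [-0.0, 0.806, -0.592, 0.0]
wrist_force: [1.0, -0.6, 1.0]
opening: 1.0
```

Call:
move_arm([
  {"gripper": 100, "x": -4.6, "y": -1.9, "z": 0, "roll": 0},
  {"gripper": 100, "x": -4.6, "y": -1.9, "z": 0, "roll": 0},
  {"gripper": 100, "x": 0, "y": 0, "z": 0, "roll": 0},
  {"gripper": 100, "x": 0, "y": 0, "z": 0, "roll": 0},
])

```text
time_s: 2.62
eef_pos: [0.4873, 0.1599, 0.4045]
eef_rot: [0.0, 0.806, -0.592, 0.0]
wrist_force: [0.2, -0.1, -0.1]
opening: 1.0
```

```bash
python3 - <<'E'
from h import *
import pickle
c=pickle.load(open("w1.pkl","rb"));print("bore",onz(c,254.5,171.4,.124))
c=cam("wrist");pickle.dump(c,open("w2.pkl","wb"));save(c,"w2.png");print(T()[:3,3])
hsv=cv2.cvtColor(c["img"],cv2.COLOR_RGB2HSV)
m=cv2.inRange(hsv,(105,150,40),(130,255,255));k,l,s,ce=cv2.connectedComponentsWithStats(m)
for i in range(1,k):
  if s[i,4]>60: print(s[i].tolist(),ce[i].round(1),onz(c,*ce[i],.146))
E
```

```text
bore [ 0.48205578 -0.20001735  0.124     ]
[0.4873315  0.15955626 0.40455711]
[205, 76, 58, 37, 1691] [233.2  93.8] [0.55515473 0.1960229  0.146     ]
[243, 172, 30, 40, 923] [256.9 192.2] [0.49085052 0.15801118 0.146     ]
[392, 179, 28, 15, 364] [405.5 185.7] [0.53017218 0.05027737 0.146     ]
```

View pics/w2.png

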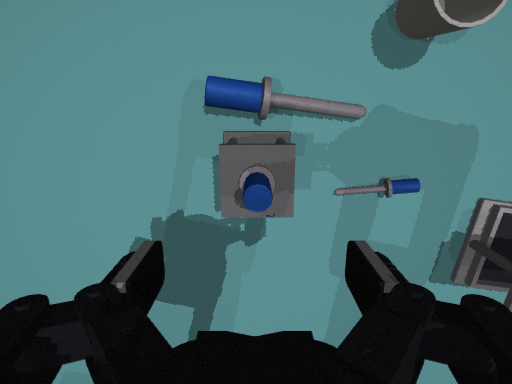

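The wrist view shows the wanted rod's handle at (258,198) over the holder's hole. The large rod (240,95) and the small rod (400,187) have toppled by themselves and now lie on the bench. I'll refine the handle with all three views.

```bash
python3 - <<'E'
from h import *
import pickle
boxes={"w2":(236,165,45,55),"top":(135,255,35,30),"scene":(250,100,24,34)}
R_=[]
for n,(x,y,w,h) in boxes.items():
    c=pickle.load(open(n+".pkl","rb"));hsv=cv2.cvtColor(c["img"],cv2.COLOR_RGB2HSV)
    m=cv2.inRange(hsv,(100,140,30),(130,255,255))[y:y+h,x:x+w]
    ys,xs=np.nonzero(m);p=(xs.mean()+x,ys.mean()+y);print(n,len(xs),p,"x",xs.min()+x,xs.max()+x,"y",ys.min()+y,ys.max()+y,onz(c,*p,.1285))
    # axis endpoints projected for hypothesised points
    for X in((.4865,.1604),(.4873,.1567),(.487,.1585)):
        print("   ",X,"axis .146/.101:",np.round(proj(c,(*X,.146)),1),np.round(proj(c,(*X,.101)),1))
c=pickle.load(open("w2.pkl","rb"))
g=cv2.cvtColor(c["img"],cv2.COLOR_RGB2GRAY);print(c["img"][168:216:2,257].tolist())
cv2.imwrite("pics/w2c.png",cv2.resize(c["img"][125:225,210:310][...,::-1],(600,600),interpolation=cv2.INTER_CUBIC))
E
```

```text
w2 932 (np.float64(256.90343347639487), np.float64(192.30257510729615)) x 243 272 y 172 211 [0.48604789 0.15630054 0.1285    ]
    (0.4865, 0.1604) axis .146/.101: [252.3 196.5] [252.5 182.3]
    (0.4873, 0.1567) axis .146/.101: [257.1 196.9] [256.6 182.6]
    (0.487, 0.1585) axis .146/.101: [254.8 196.6] [254.7 182.4]
top 241 (np.float64(152.31535269709542), np.float64(268.17427385892114)) x 143 162 y 261 276 [0.48800781 0.15830762 0.1285    ]
    (0.4865, 0.1604) axis .146/.101: [148.  269.6] [155.2 268.4]
    (0.4873, 0.1567) axis .146/.101: [150.5 269.1] [157.5 267.9]
    (0.487, 0.1585) axis .146/.101: [149.3 269.3] [156.4 268.1]
scene 291 (np.float64(261.39862542955325), np.float64(119.93127147766323)) x 250 268 y 107 133 [0.49670866 0.14929437 0.1285    ]
    (0.4865, 0.1604) axis .146/.101: [262.2 108.1] [261.7 126.4]
    (0.4873, 0.1567) axis .146/.101: [261.1 109. ] [260.6 127.3]
    (0.487, 0.1585) axis .146/.101: [261.7 108.6] [261.2 126.9]
[[104, 100, 105], [104, 99, 103], [10, 30, 65], [8, 31, 66], [11, 29, 65], [11, 30, 67], [7, 29, 66], [15, 32, 69], [28, 57, 115], [25, 60, 125], [23, 58, 124], [24, 58, 123], [24, 59, 122], [20, 56, 120], [21, 56, 120], [20, 55, 119], [19, 55, 119], [21, 54, 118], [22, 55, 119], [22, 56, 117], [19, 53, 117], [19, 53, 118], [65, 77, 109], [94, 93, 96]]
```

View pics/w2c.png

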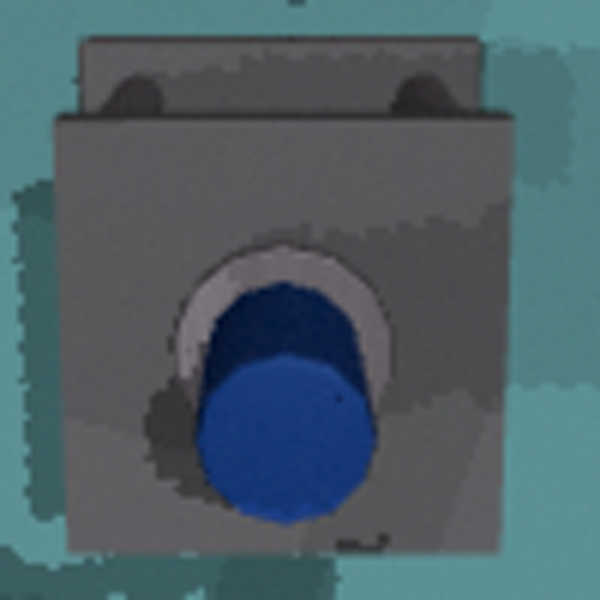

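The top disc is at about (257.8,198.3), and the views put the rod near (0.487, 0.157). They disagree by about 2 mm in absolute terms, but agree to 0.5 mm on the offset from rod to funnel (-0.004, -0.356). Next I descend and grip.

Call:
move_arm([
  {"gripper": 100, "x": 0.24, "y": 0.1, "z": 4, "roll": 0},
  {"gripper": 100, "x": 0, "y": 0, "z": 4, "roll": 0},
  {"gripper": 100, "x": 0, "y": 0, "z": 3, "roll": 0},
  {"gripper": 100, "x": 0, "y": 0, "z": 1.6, "roll": 0},
  {"gripper": 100, "x": 0, "y": 0, "z": 0, "roll": 0},
])

```text
time_s: 3.3
eef_pos: [0.4868, 0.1575, 0.278]
eef_rot: [0.001, 0.806, -0.592, -0.001]
wrist_force: [0.3, 0.2, -0.0]
opening: 1.0
```

Call:
move_arm([
  {"gripper": 50, "x": 0, "y": 0, "z": 0, "roll": 0},
  {"gripper": 40, "x": 0, "y": 0, "z": 0, "roll": 0},
  {"gripper": 35, "x": 0, "y": 0, "z": 0, "roll": 0},
  {"gripper": 35, "x": 0, "y": 0, "z": 0, "roll": 0},
  {"gripper": 35, "x": 0, "y": 0, "z": 0, "roll": 0},
])

```text
time_s: 3.92
eef_pos: [0.4869, 0.1586, 0.2788]
eef_rot: [-0.0, 0.807, -0.591, 0.0]
wrist_force: [0.2, -0.8, -0.2]
opening: 0.348
```

```bash
python3 - <<'E'
from h import *
c=cam("wrist");save(c,"w3.png");print(T()[:3,3],ctrl.get_obs()["wrist_force"])
E
```

```text
[0.48685375 0.15857873 0.27874246] [ 0.41583576 -0.0500923  -0.19732486]
```

View pics/w3.png

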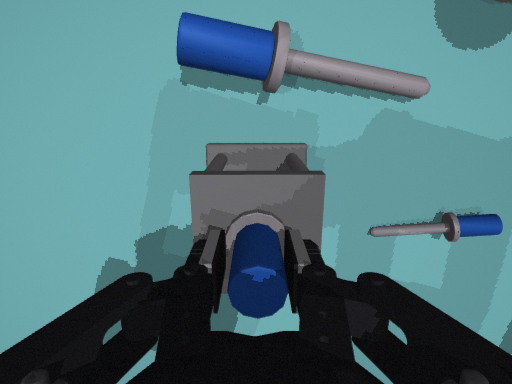

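The handle (258,270) sits midway between the pads (about 222 and 290). I'll close on it and lift slightly.

Call:
move_arm([
  {"gripper": 15, "x": 0, "y": 0, "z": 0, "roll": 0},
  {"gripper": 15, "x": 0, "y": 0, "z": 0, "roll": 0},
  {"gripper": 15, "x": 0, "y": 0, "z": 0, "roll": 0},
  {"gripper": 15, "x": 0, "y": 0, "z": 0, "roll": 0},
])

```text
time_s: 4.47
eef_pos: [0.487, 0.1585, 0.2788]
eef_rot: [-0.0, 0.807, -0.591, 0.0]
wrist_force: [-1.1, 0.3, 3.1]
opening: 0.274
```

```bash
python3 - <<'E'
from h import *
for i in range(4):
    cam("top");o=ctrl.get_obs();print(o["eef_pos"].round(5),o["wrist_force"].round(2),o["torque"].round(3),o["opening"])
E
```

```text
[0.48696 0.15852 0.27885] [-1.37 -0.74  3.76] [ 0.031  0.156 -0.006] 0.26421406672969117
[0.48699 0.1585  0.27888] [-1.11 -0.73  3.12] [0.027 0.08  0.037] 0.26404702190215645
[0.48696 0.15854 0.27887] [-0.93 -0.65  3.78] [-0.019  0.084 -0.011] 0.2671841140364909
[0.48698 0.15851 0.27888] [-0.6   0.71  4.33] [0.02  0.105 0.055] 0.2613071799358941
```

Call:
move_arm([
  {"gripper": 15, "x": 0, "y": 0, "z": -1, "roll": 0},
  {"gripper": 15, "x": 0, "y": 0, "z": -3, "roll": 0},
  {"gripper": 15, "x": 0, "y": 0, "z": -4, "roll": 0},
  {"gripper": 15, "x": 0, "y": 0, "z": -2.5, "roll": 0},
  {"gripper": 15, "x": 0, "y": 0, "z": 0, "roll": 0},
])

```text
time_s: 5.3
eef_pos: [0.4874, 0.1586, 0.3858]
eef_rot: [-0.001, 0.807, -0.591, 0.002]
wrist_force: [0.2, -0.4, -1.5]
opening: 0.267
```

Call:
move_arm([
  {"gripper": 15, "x": 0, "y": 0, "z": -3, "roll": 0},
  {"gripper": 15, "x": 2, "y": 0.6, "z": -3, "roll": 0},
  {"gripper": 15, "x": 5, "y": 1.6, "z": 0, "roll": 0},
  {"gripper": 15, "x": 5, "y": 1.6, "z": 0, "roll": 0},
  {"gripper": 15, "x": 5, "y": 1.6, "z": 0, "roll": 0},
])

```text
time_s: 5.92
eef_pos: [0.4859, -0.0212, 0.4418]
eef_rot: [0.0, 0.807, -0.591, -0.001]
wrist_force: [0.8, -0.6, -2.2]
opening: 0.268
```

Call:
move_arm([
  {"gripper": 15, "x": 5, "y": 1.7, "z": 0, "roll": 0},
  {"gripper": 15, "x": 5, "y": 1.7, "z": 0, "roll": 0},
  {"gripper": 15, "x": 4, "y": 1.4, "z": 0, "roll": 0},
  {"gripper": 15, "x": 2, "y": 0.6, "z": 0, "roll": 0},
  {"gripper": 15, "x": 0, "y": 0, "z": 0, "roll": 0},
])

```text
time_s: 6.55
eef_pos: [0.483, -0.1895, 0.4423]
eef_rot: [-0.0, 0.806, -0.592, -0.001]
wrist_force: [0.2, 0.2, -2.1]
opening: 0.265
```

```bash
python3 - <<'E'
from h import *
for n in("top","wrist","scene"):
    c=cam(n);o=ctrl.get_obs();print(o["eef_pos"].round(5),o["wrist_force"].round(2),o["torque"].round(3),o["opening"])
    save(c,f"a_{n}.png")
    import pickle;pickle.dump(c,open(f"a_{n}.pkl","wb"))
M=T();print("shift to funnel",M[:3,:3].T@(np.array([.4832,-.1976,M[2,3]])-M[:3,3]),M[:3,2])
a=cv2.imread("pics/a_wrist.png");b=cv2.resize(cv2.imread("pics/a_scene.png")[130:290,30:170],(448,512))
cv2.imwrite("pics/a.png",np.hstack([a[:, 128:384],cv2.resize(b,(336,384))]))
E
```

```text
[ 0.48314 -0.18844  0.44252] [-1.06 -0.21 -1.81] [0.08  0.031 0.018] 0.26841637691845066
[ 0.48323 -0.18783  0.44282] [-0.28  0.42 -1.06] [ 0.012 -0.022 -0.038] 0.2681290396443766
[ 0.48331 -0.18749  0.4431 ] [ 0.25  1.27 -1.39] [-0.033 -0.014  0.019] 0.265058421536342
shift to funnel [ 9.60795874e-03  3.16046570e-03 -1.22725090e-05] [-8.24643024e-04  1.22237580e-03 -9.99998913e-01]
```

View pics/a.png

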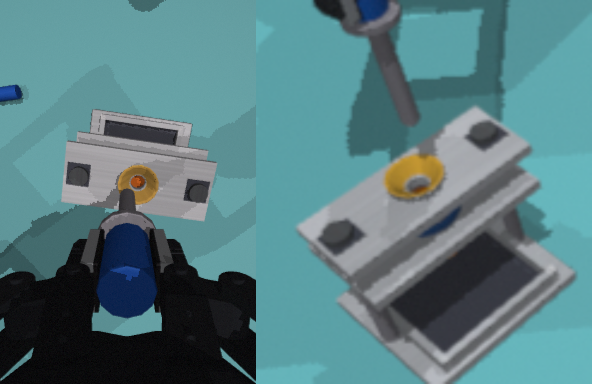

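The rod is held upright; its tip is at wrist px (255,193) and the funnel at (266,183), about 10 mm off as computed. Shift and descend to just above the mouth.

Call:
move_arm([
  {"gripper": 15, "x": 0.5, "y": 0.16, "z": 0, "roll": 0},
  {"gripper": 15, "x": 0.46, "y": 0.16, "z": 0, "roll": 0},
  {"gripper": 15, "x": 0, "y": 0, "z": 1.5, "roll": 0},
  {"gripper": 15, "x": 0, "y": 0, "z": 1.5, "roll": 0},
  {"gripper": 15, "x": 0, "y": 0, "z": 0.5, "roll": 0},
])

```text
time_s: 7.32
eef_pos: [0.4826, -0.1984, 0.4065]
eef_rot: [-0.0, 0.807, -0.591, -0.002]
wrist_force: [0.4, -0.6, -1.8]
opening: 0.265
```

```bash
cat > st.py <<'E'
from h import *
F=[];P=[];Q=[]
for i in range(3):
    c=cam("top");o=ctrl.get_obs();F.append(o["wrist_force"]);P.append(o["eef_pos"]);Q.append(o["torque"])
print("pos",np.mean(P,0).round(5),"tipz",np.mean(P,0)[2]-.2688,"F",np.mean(F,0).round(2),"tq",np.mean(Q,0).round(3),"t",o["time_s"])
M=T();print("err to (.4832,-.1976) in tool",(M[:3,:3].T@(np.array([.4832,-.1976,M[2,3]])-M[:3,3])).round(4))
E
python3 st.py; python3 - <<'E'
from h import *
c=cam("wrist");save(c,"b.png",(205,130,305,230),5)
E
```

```text
pos [ 0.48284 -0.1986   0.40737] tipz 0.13856577008970505 F [ 0.05  0.48 -1.67] tq [ 0.007  0.005 -0.025] t 7.475
err to (.4832,-.1976) in tool [-0.001  -0.0005  0.    ]
```

View pics/b.png

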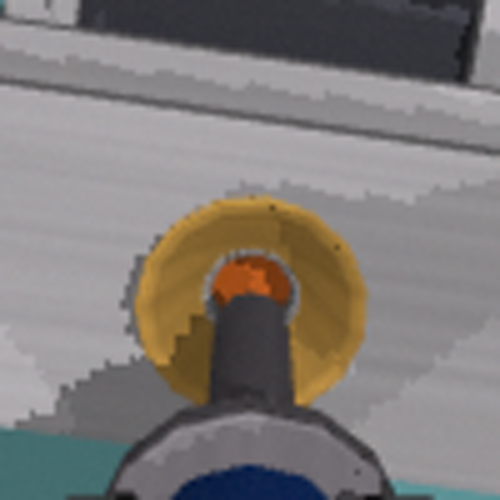

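Aligned: the rod's axis is at crop x≈254 and the bore at 252, and the tool-y parallax checks to about 0.5 mm. I'll go down into the bore in small steps.

Call:
move_arm([
  {"gripper": 15, "x": 0, "y": 0, "z": 0.4, "roll": 0},
  {"gripper": 15, "x": 0, "y": 0, "z": 0.4, "roll": 0},
  {"gripper": 15, "x": 0, "y": 0, "z": 0.3, "roll": 0},
  {"gripper": 15, "x": 0, "y": 0, "z": 0.2, "roll": 0},
  {"gripper": 15, "x": 0, "y": 0, "z": 0.1, "roll": 0},
])

```text
time_s: 8.15
eef_pos: [0.4831, -0.1988, 0.3945]
eef_rot: [-0.0, 0.807, -0.591, -0.0]
wrist_force: [0.6, 0.6, -1.3]
opening: 0.266
```

```bash
python3 st.py
```

```text
pos [ 0.48306 -0.1988   0.39458] tipz 0.12577964166219335 F [ 0.04 -0.02 -2.01] tq [-0.032  0.013  0.005] t 8.3
err to (.4832,-.1976) in tool [-0.0011 -0.0005  0.    ]
```

Call:
move_arm([
  {"gripper": 15, "x": 0, "y": 0, "z": 0.15, "roll": 0},
  {"gripper": 15, "x": 0, "y": 0, "z": 0.15, "roll": 0},
  {"gripper": 15, "x": 0, "y": 0, "z": 0.1, "roll": 0},
  {"gripper": 15, "x": 0, "y": 0, "z": 0, "roll": 0},
])

```text
time_s: 8.8
eef_pos: [0.4831, -0.1988, 0.3905]
eef_rot: [-0.0, 0.807, -0.591, -0.0]
wrist_force: [-0.3, -0.1, -1.8]
opening: 0.269
```

```bash
python3 st.py
```

```text
pos [ 0.48309 -0.1988   0.39069] tipz 0.12189495627942126 F [-0.29 -0.59 -1.81] tq [ 0.005  0.02  -0.028] t 8.95
err to (.4832,-.1976) in tool [-0.0011 -0.0005 -0.    ]
```

Call:
move_arm([
  {"gripper": 15, "x": 0, "y": 0, "z": 0.1, "roll": 0},
  {"gripper": 15, "x": 0, "y": 0, "z": 0.1, "roll": 0},
  {"gripper": 15, "x": 0, "y": 0, "z": 0.1, "roll": 0},
  {"gripper": 15, "x": 0, "y": 0, "z": 0, "roll": 0},
])

```text
time_s: 9.45
eef_pos: [0.483, -0.1988, 0.3875]
eef_rot: [-0.0, 0.807, -0.591, -0.0]
wrist_force: [0.9, -0.1, -2.1]
opening: 0.269
```

```bash
python3 st.py
```

```text
pos [ 0.48307 -0.1988   0.38767] tipz 0.11886936417770311 F [-0.29 -0.13 -1.51] tq [-0.045  0.005 -0.009] t 9.6
err to (.4832,-.1976) in tool [-0.0011 -0.0005  0.    ]
```

The full shank is in the bore with no side force. Continue towards the adapter.

Call:
move_arm([
  {"gripper": 15, "x": 0, "y": 0, "z": 0.2, "roll": 0},
  {"gripper": 15, "x": 0, "y": 0, "z": 0.2, "roll": 0},
  {"gripper": 15, "x": 0, "y": 0, "z": 0.2, "roll": 0},
  {"gripper": 15, "x": 0, "y": 0, "z": 0.1, "roll": 0},
  {"gripper": 15, "x": 0, "y": 0, "z": 0, "roll": 0},
])

```text
time_s: 10.22
eef_pos: [0.4831, -0.1988, 0.3806]
eef_rot: [0.0, 0.807, -0.591, -0.0]
wrist_force: [-0.0, 0.2, -1.6]
opening: 0.264
```

```bash
python3 st.py
```

```text
pos [ 0.4831  -0.19883  0.38072] tipz 0.1119245631978158 F [ 0.01 -0.1  -1.67] tq [ 0.019 -0.009 -0.013] t 10.375
err to (.4832,-.1976) in tool [-0.0011 -0.0005 -0.    ]
```

Call:
move_arm([
  {"gripper": 15, "x": 0, "y": 0, "z": 0.1, "roll": 0},
  {"gripper": 15, "x": 0, "y": 0, "z": 0.1, "roll": 0},
  {"gripper": 15, "x": 0, "y": 0, "z": 0, "roll": 0},
])

```text
time_s: 10.75
eef_pos: [0.483, -0.1988, 0.3786]
eef_rot: [-0.0, 0.807, -0.591, -0.0]
wrist_force: [0.3, -0.4, -1.5]
opening: 0.264
```

Step 1 is met (tip at about 110 mm). Carry on in 1 mm rows.

Call:
move_arm([
  {"gripper": 15, "x": 0, "y": 0, "z": 0.1, "roll": 0},
  {"gripper": 15, "x": 0, "y": 0, "z": 0.1, "roll": 0},
  {"gripper": 15, "x": 0, "y": 0, "z": 0, "roll": 0},
])

```text
time_s: 11.12
eef_pos: [0.4831, -0.1988, 0.3766]
eef_rot: [0.0, 0.807, -0.591, -0.0]
wrist_force: [-0.9, 0.6, -2.2]
opening: 0.271
```

Call:
move_arm([
  {"gripper": 15, "x": 0, "y": 0, "z": 0.05, "roll": 0},
  {"gripper": 15, "x": 0, "y": 0, "z": 0.05, "roll": 0},
  {"gripper": 15, "x": 0, "y": 0, "z": 0, "roll": 0},
])

```text
time_s: 11.5
eef_pos: [0.4831, -0.1988, 0.3756]
eef_rot: [0.0, 0.807, -0.591, -0.0]
wrist_force: [-0.1, 0.6, -1.8]
opening: 0.268
```

Call:
move_arm([
  {"gripper": 15, "x": 0, "y": 0, "z": 0.05, "roll": 0},
  {"gripper": 15, "x": 0, "y": 0, "z": 0.05, "roll": 0},
  {"gripper": 15, "x": 0, "y": 0, "z": 0, "roll": 0},
])

```text
time_s: 11.88
eef_pos: [0.4831, -0.1988, 0.3746]
eef_rot: [-0.0, 0.807, -0.591, -0.0]
wrist_force: [0.1, 0.7, -2.2]
opening: 0.27
```

Call:
move_arm([
  {"gripper": 15, "x": 0, "y": 0, "z": 0.05, "roll": 0},
  {"gripper": 15, "x": 0, "y": 0, "z": 0.05, "roll": 0},
  {"gripper": 15, "x": 0, "y": 0, "z": 0, "roll": 0},
])

```text
time_s: 12.25
eef_pos: [0.4832, -0.1988, 0.3741]
eef_rot: [-0.0, 0.807, -0.591, 0.0]
wrist_force: [-1.1, 0.4, 2.3]
opening: 0.265
```

Contact with the adapter at tip about 105 mm, with roughly 4 N. Push on gently.

Call:
move_arm([
  {"gripper": 15, "x": 0, "y": 0, "z": 0.05, "roll": 0},
  {"gripper": 15, "x": 0, "y": 0, "z": 0, "roll": 0},
])

```text
time_s: 12.5
eef_pos: [0.4833, -0.1989, 0.3739]
eef_rot: [-0.0, 0.807, -0.591, 0.001]
wrist_force: [-0.5, 1.2, 5.0]
opening: 0.262
```

Call:
move_arm([
  {"gripper": 15, "x": 0, "y": 0, "z": 0.05, "roll": 0},
  {"gripper": 15, "x": 0, "y": 0, "z": 0, "roll": 0},
])

```text
time_s: 12.75
eef_pos: [0.4834, -0.199, 0.3737]
eef_rot: [-0.0, 0.807, -0.591, 0.001]
wrist_force: [-0.8, 1.6, 6.0]
opening: 0.266
```

Call:
move_arm([
  {"gripper": 15, "x": 0, "y": 0, "z": 0.05, "roll": 0},
  {"gripper": 15, "x": 0, "y": 0, "z": 0, "roll": 0},
])

```text
time_s: 13.0
eef_pos: [0.4834, -0.199, 0.3733]
eef_rot: [-0.0, 0.807, -0.591, 0.001]
wrist_force: [-0.7, 0.1, 7.2]
opening: 0.268
```

Call:
move_arm([
  {"gripper": 15, "x": 0, "y": 0, "z": 0.05, "roll": 0},
  {"gripper": 15, "x": 0, "y": 0, "z": 0.05, "roll": 0},
])

```text
time_s: 13.25
eef_pos: [0.4834, -0.199, 0.3725]
eef_rot: [-0.0, 0.807, -0.591, 0.001]
wrist_force: [-1.3, 1.5, 7.6]
opening: 0.268
```

Call:
move_arm([
  {"gripper": 15, "x": 0, "y": 0, "z": 0.05, "roll": 0},
  {"gripper": 15, "x": 0, "y": 0, "z": 0.05, "roll": 0},
])

```text
time_s: 13.5
eef_pos: [0.4834, -0.199, 0.3716]
eef_rot: [-0.0, 0.807, -0.591, 0.001]
wrist_force: [-1.5, 1.0, 8.9]
opening: 0.271
```

Call:
move_arm([
  {"gripper": 15, "x": 0, "y": 0, "z": 0.05, "roll": 0},
  {"gripper": 15, "x": 0, "y": 0, "z": 0.05, "roll": 0},
])

```text
time_s: 13.75
eef_pos: [0.4834, -0.199, 0.3705]
eef_rot: [-0.0, 0.807, -0.591, 0.001]
wrist_force: [-1.2, 1.1, 8.9]
opening: 0.262
```

The adapter slides at about 10 N. Continue at 1 mm per row.

Call:
move_arm([
  {"gripper": 15, "x": 0, "y": 0, "z": 0.07, "roll": 0},
  {"gripper": 15, "x": 0, "y": 0, "z": 0.1, "roll": 0},
  {"gripper": 15, "x": 0, "y": 0, "z": 0.1, "roll": 0},
  {"gripper": 15, "x": 0, "y": 0, "z": 0.1, "roll": 0},
])

```text
time_s: 14.25
eef_pos: [0.4835, -0.199, 0.3669]
eef_rot: [-0.0, 0.807, -0.591, 0.001]
wrist_force: [-2.3, 0.9, 9.0]
opening: 0.263
```

Call:
move_arm([
  {"gripper": 15, "x": 0, "y": 0, "z": 0.1, "roll": 0},
  {"gripper": 15, "x": 0, "y": 0, "z": 0.1, "roll": 0},
  {"gripper": 15, "x": 0, "y": 0, "z": 0.1, "roll": 0},
  {"gripper": 15, "x": 0, "y": 0, "z": 0.1, "roll": 0},
  {"gripper": 15, "x": 0, "y": 0, "z": 0.1, "roll": 0},
])

```text
time_s: 14.88
eef_pos: [0.4835, -0.199, 0.3619]
eef_rot: [-0.0, 0.807, -0.591, 0.001]
wrist_force: [-1.0, 1.6, 8.6]
opening: 0.269
```

Call:
move_arm([
  {"gripper": 15, "x": 0, "y": 0, "z": 0.1, "roll": 0},
  {"gripper": 15, "x": 0, "y": 0, "z": 0.1, "roll": 0},
  {"gripper": 15, "x": 0, "y": 0, "z": 0.1, "roll": 0},
  {"gripper": 15, "x": 0, "y": 0, "z": 0.1, "roll": 0},
  {"gripper": 15, "x": 0, "y": 0, "z": 0.1, "roll": 0},
])

```text
time_s: 15.5
eef_pos: [0.4835, -0.199, 0.3569]
eef_rot: [-0.0, 0.807, -0.591, 0.001]
wrist_force: [-1.6, 1.8, 9.1]
opening: 0.273
```

Call:
move_arm([
  {"gripper": 15, "x": 0, "y": 0, "z": 0.1, "roll": 0},
  {"gripper": 15, "x": 0, "y": 0, "z": 0.1, "roll": 0},
  {"gripper": 15, "x": 0, "y": 0, "z": 0.1, "roll": 0},
  {"gripper": 15, "x": 0, "y": 0, "z": 0.1, "roll": 0},
  {"gripper": 15, "x": 0, "y": 0, "z": 0.1, "roll": 0},
])

```text
time_s: 16.12
eef_pos: [0.4835, -0.199, 0.3518]
eef_rot: [-0.0, 0.807, -0.591, 0.001]
wrist_force: [-0.7, 1.1, 8.0]
opening: 0.263
```

Call:
move_arm([
  {"gripper": 15, "x": 0, "y": 0, "z": 0.1, "roll": 0},
  {"gripper": 15, "x": 0, "y": 0, "z": 0.1, "roll": 0},
  {"gripper": 15, "x": 0, "y": 0, "z": 0.1, "roll": 0},
  {"gripper": 15, "x": 0, "y": 0, "z": 0.1, "roll": 0},
  {"gripper": 15, "x": 0, "y": 0, "z": 0.1, "roll": 0},
])

```text
time_s: 16.75
eef_pos: [0.4835, -0.199, 0.3468]
eef_rot: [-0.0, 0.807, -0.591, 0.001]
wrist_force: [-0.9, 1.5, 9.2]
opening: 0.266
```

Call:
move_arm([
  {"gripper": 15, "x": 0, "y": 0, "z": 0.1, "roll": 0},
  {"gripper": 15, "x": 0, "y": 0, "z": 0.1, "roll": 0},
  {"gripper": 15, "x": 0, "y": 0, "z": 0.1, "roll": 0},
  {"gripper": 15, "x": 0, "y": 0, "z": 0.1, "roll": 0},
  {"gripper": 15, "x": 0, "y": 0, "z": 0.1, "roll": 0},
])

```text
time_s: 17.38
eef_pos: [0.4834, -0.199, 0.3416]
eef_rot: [-0.0, 0.807, -0.591, 0.001]
wrist_force: [-2.1, 0.9, 7.2]
opening: 0.267
```

Call:
move_arm([
  {"gripper": 15, "x": 0, "y": 0, "z": 0.1, "roll": 0},
  {"gripper": 15, "x": 0, "y": 0, "z": 0.1, "roll": 0},
  {"gripper": 15, "x": 0, "y": 0, "z": 0.1, "roll": 0},
  {"gripper": 15, "x": 0, "y": 0, "z": 0.1, "roll": 0},
])

```text
time_s: 17.88
eef_pos: [0.4829, -0.1987, 0.336]
eef_rot: [0.0, 0.807, -0.591, -0.0]
wrist_force: [-0.0, -0.8, -2.2]
opening: 0.261
```

```bash
python3 st.py
```

```text
pos [ 0.48298 -0.19878  0.33613] tipz 0.067332321596703 F [-0.16  0.26 -1.86] tq [-0.004  0.029 -0.005] t 18.025
err to (.4832,-.1976) in tool [-0.0011 -0.0005  0.    ]
```

The force fell to the rod's own weight at tip about 67 mm: the adapter has dropped. I'll check the tray.

```bash
python3 - <<'E'
from h import *
c=cam("scene");save(c,"tray.png",(40,150,180,300),4)
h=cv2.cvtColor(c["img"],cv2.COLOR_RGB2HSV);m=cv2.inRange(h,(3,180,60),(14,255,255));m[:150]=0
k,l,s,ce=cv2.connectedComponentsWithStats(m)
for i in range(1,k):
    if s[i,4]>15: print(s[i],ce[i],onz(c,*ce[i],.034))
E
```

```text
[102 234  19  19 227] [111.97797357 244.33039648] [ 0.49588428 -0.20158585  0.034     ]
```

View pics/tray.png

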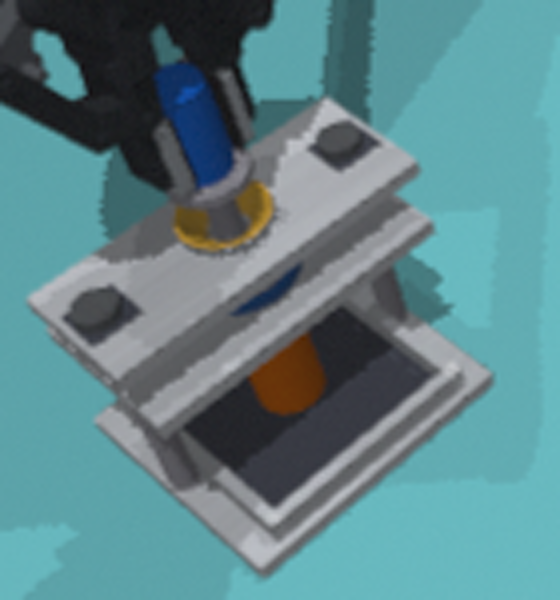

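The adapter (crop 288,375) stands upright in the tray. I'll draw the rod straight out.

Call:
move_arm([
  {"gripper": 15, "x": 0, "y": 0, "z": -0.5, "roll": 0},
  {"gripper": 15, "x": 0, "y": 0, "z": -1, "roll": 0},
  {"gripper": 15, "x": 0, "y": 0, "z": -1.5, "roll": 0},
  {"gripper": 15, "x": 0, "y": 0, "z": -1.5, "roll": 0},
  {"gripper": 15, "x": 0, "y": 0, "z": -1.5, "roll": 0},
])

```text
time_s: 18.7
eef_pos: [0.4831, -0.1989, 0.3981]
eef_rot: [-0.0, 0.807, -0.591, 0.001]
wrist_force: [-0.1, -0.5, -1.2]
opening: 0.267
```

Call:
move_arm([
  {"gripper": 15, "x": 0, "y": 0, "z": -1.5, "roll": 0},
  {"gripper": 15, "x": 0, "y": 0, "z": -1.5, "roll": 0},
  {"gripper": 15, "x": 0, "y": 0, "z": -1.5, "roll": 0},
  {"gripper": 15, "x": 0, "y": 0, "z": -0.6, "roll": 0},
  {"gripper": 15, "x": 0, "y": 0, "z": 0, "roll": 0},
])

```text
time_s: 19.32
eef_pos: [0.4831, -0.1988, 0.4479]
eef_rot: [-0.0, 0.807, -0.591, 0.0]
wrist_force: [-0.2, 0.5, -1.5]
opening: 0.264
```

```bash
python3 st.py; python3 - <<'E'
from h import *
M=T();print((M[:3,:3].T@(np.array([.487,.1585,M[2,3]])-M[:3,3])).round(4),ctrl.get_obs()["eef_rot"])
E
```

```text
pos [ 0.48296 -0.19875  0.44696] tipz 0.17815696881281395 F [ 0.48  0.28 -1.78] tq [-0.021 -0.009  0.017] t 19.475
err to (.4832,-.1976) in tool [-0.001  -0.0006  0.    ]
[-3.395e-01 -1.114e-01  3.000e-04] [ 1.93305929e-06  8.06528482e-01 -5.91194875e-01 -6.53664425e-04]
```

Call:
move_arm([
  {"gripper": 15, "x": -2, "y": -0.7, "z": 0, "roll": 0},
  {"gripper": 15, "x": -4.5, "y": -1.5, "z": 0, "roll": 0},
  {"gripper": 15, "x": -5, "y": -1.6, "z": 0, "roll": 0},
  {"gripper": 15, "x": -5, "y": -1.6, "z": 0, "roll": 0},
  {"gripper": 15, "x": -5, "y": -1.6, "z": 0, "roll": 0},
])

```text
time_s: 20.1
eef_pos: [0.4843, 0.0299, 0.4472]
eef_rot: [-0.0, 0.807, -0.591, -0.0]
wrist_force: [0.8, 0.3, -1.7]
opening: 0.264
```

Call:
move_arm([
  {"gripper": 15, "x": -5, "y": -1.6, "z": 0, "roll": 0},
  {"gripper": 15, "x": -4.5, "y": -1.5, "z": 0, "roll": 0},
  {"gripper": 15, "x": -2.95, "y": -1.04, "z": 0, "roll": 0},
  {"gripper": 15, "x": 0, "y": 0, "z": 0, "roll": 0},
  {"gripper": 15, "x": 0, "y": 0, "z": 0, "roll": 0},
])

```text
time_s: 20.72
eef_pos: [0.4866, 0.1588, 0.4472]
eef_rot: [0.0, 0.807, -0.591, -0.0]
wrist_force: [-0.4, -0.8, -2.1]
opening: 0.265
```

```bash
sed -i 's/^M=T.*//' st.py; cat >> st.py <<'E'
M=T();print("to holder",(M[:3,:3].T@(np.array([.487,.1585,.2788])-M[:3,3])).round(4))
E
python3 st.py
```

```text
pos [0.48694 0.15801 0.44733] tipz 0.17852508356610397 F [ 0.17 -0.23 -2.61] tq [-0.001 -0.009  0.008] t 20.875
to holder [-0.0007 -0.0002  0.1686]
```

Call:
move_arm([
  {"gripper": 15, "x": -0.05, "y": 0, "z": 1.5, "roll": 0},
  {"gripper": 15, "x": 0, "y": 0, "z": 2.5, "roll": 0},
  {"gripper": 15, "x": 0, "y": 0, "z": 2, "roll": 0},
  {"gripper": 15, "x": 0, "y": 0, "z": 1, "roll": 0},
  {"gripper": 15, "x": 0, "y": 0, "z": 0, "roll": 0},
])

```text
time_s: 21.5
eef_pos: [0.4867, 0.1587, 0.3765]
eef_rot: [0.001, 0.806, -0.591, -0.001]
wrist_force: [-0.1, -0.1, -0.9]
opening: 0.268
```

```bash
python3 st.py
```

```text
pos [0.48719 0.15884 0.37793] tipz 0.10913321024925343 F [-0.14 -0.2  -2.17] tq [ 0.001 -0.026  0.026] t 21.65
to holder [0.0002 0.0006 0.0996]
```

Call:
move_arm([
  {"gripper": 15, "x": 0, "y": 0, "z": 0.5, "roll": 0},
  {"gripper": 15, "x": 0, "y": 0, "z": 0.3, "roll": 0},
  {"gripper": 15, "x": 0, "y": 0, "z": 0.3, "roll": 0},
  {"gripper": 15, "x": 0, "y": 0, "z": 0.2, "roll": 0},
  {"gripper": 15, "x": 0, "y": 0, "z": 0.2, "roll": 0},
])

```text
time_s: 22.28
eef_pos: [0.487, 0.159, 0.3624]
eef_rot: [0.0, 0.807, -0.591, -0.0]
wrist_force: [-0.6, 0.7, -3.1]
opening: 0.264
```

```bash
python3 st.py
```

```text
pos [0.4869  0.15895 0.36224] tipz 0.09343905258307483 F [ 0.21  0.14 -1.86] tq [ 0.015 -0.009 -0.03 ] t 22.425
to holder [0.0005 0.     0.0836]
```

Tip is entering the hole with no contact. Continue carefully.

Call:
move_arm([
  {"gripper": 15, "x": 0.04, "y": 0, "z": 0.2, "roll": 0},
  {"gripper": 15, "x": 0, "y": 0, "z": 0.2, "roll": 0},
  {"gripper": 15, "x": 0, "y": 0, "z": 0.3, "roll": 0},
  {"gripper": 15, "x": 0, "y": 0, "z": 0.3, "roll": 0},
  {"gripper": 15, "x": 0, "y": 0, "z": 0.3, "roll": 0},
])

```text
time_s: 23.05
eef_pos: [0.487, 0.1586, 0.3492]
eef_rot: [0.0, 0.807, -0.591, -0.0]
wrist_force: [0.8, 0.3, -1.3]
opening: 0.266
```

```bash
python3 st.py
```

```text
pos [0.48694 0.15857 0.349  ] tipz 0.08020009497830344 F [-0.16 -0.61 -2.01] tq [-0.012  0.018  0.004] t 23.2
to holder [ 0.0001 -0.      0.0704]
```

Call:
move_arm([
  {"gripper": 15, "x": 0, "y": 0, "z": 1, "roll": 0},
  {"gripper": 15, "x": 0, "y": 0, "z": 1.5, "roll": 0},
  {"gripper": 15, "x": 0, "y": 0, "z": 1.5, "roll": 0},
  {"gripper": 15, "x": 0, "y": 0, "z": 1.5, "roll": 0},
  {"gripper": 15, "x": 0, "y": 0, "z": 0.8, "roll": 0},
])

```text
time_s: 23.82
eef_pos: [0.4866, 0.1585, 0.2849]
eef_rot: [0.001, 0.807, -0.591, -0.001]
wrist_force: [0.0, 0.6, -2.6]
opening: 0.265
```

```bash
python3 st.py
```

```text
pos [0.48668 0.15851 0.28515] tipz 0.016350163168715737 F [-0.53  0.06 -1.43] tq [-0.011  0.001  0.023] t 23.975
to holder [0.     0.     0.0072]
```

Call:
move_arm([
  {"gripper": 15, "x": 0, "y": 0, "z": 0.3, "roll": 0},
  {"gripper": 15, "x": 0, "y": 0, "z": 0.2, "roll": 0},
  {"gripper": 15, "x": 0, "y": 0, "z": 0, "roll": 0},
])

```text
time_s: 24.35
eef_pos: [0.4871, 0.1586, 0.2816]
eef_rot: [-0.0, 0.807, -0.591, 0.0]
wrist_force: [-0.3, -0.1, -1.1]
opening: 0.265
```

Call:
move_arm([
  {"gripper": 15, "x": 0, "y": 0, "z": 0.05, "roll": 0},
  {"gripper": 15, "x": 0, "y": 0, "z": 0.05, "roll": 0},
  {"gripper": 15, "x": 0, "y": 0, "z": 0, "roll": 0},
])

```text
time_s: 24.72
eef_pos: [0.4871, 0.1586, 0.2805]
eef_rot: [-0.0, 0.807, -0.591, 0.0]
wrist_force: [-0.5, 0.9, -2.1]
opening: 0.264
```

Call:
move_arm([
  {"gripper": 15, "x": 0, "y": 0, "z": 0.05, "roll": 0},
  {"gripper": 15, "x": 0, "y": 0, "z": 0, "roll": 0},
])

```text
time_s: 24.98
eef_pos: [0.4871, 0.1586, 0.2799]
eef_rot: [0.0, 0.807, -0.591, -0.0]
wrist_force: [0.4, -0.6, -1.6]
opening: 0.267
```

Call:
move_arm([
  {"gripper": 15, "x": 0, "y": 0, "z": 0.05, "roll": 0},
  {"gripper": 15, "x": 0, "y": 0, "z": 0.05, "roll": 0},
  {"gripper": 15, "x": 0, "y": 0, "z": 0, "roll": 0},
])

```text
time_s: 25.35
eef_pos: [0.4871, 0.1586, 0.279]
eef_rot: [-0.0, 0.807, -0.591, 0.0]
wrist_force: [0.2, -0.5, -2.2]
opening: 0.261
```

Call:
move_arm([
  {"gripper": 15, "x": 0, "y": 0, "z": 0.05, "roll": 0},
  {"gripper": 15, "x": 0, "y": 0, "z": 0, "roll": 0},
])

```text
time_s: 25.6
eef_pos: [0.4871, 0.1586, 0.2789]
eef_rot: [-0.0, 0.807, -0.591, 0.0]
wrist_force: [-1.9, -1.0, 2.8]
opening: 0.265
```

The flange sits on the plate, at 0.2789 against 0.2788 when it was picked. Open gradually, then raise the hand.

Call:
move_arm([
  {"gripper": 32, "x": 0, "y": 0, "z": 0, "roll": 0},
  {"gripper": 40, "x": 0, "y": 0, "z": 0, "roll": 0},
  {"gripper": 70, "x": 0, "y": 0, "z": 0, "roll": 0},
  {"gripper": 100, "x": 0, "y": 0, "z": 0, "roll": 0},
  {"gripper": 100, "x": 0, "y": 0, "z": 0, "roll": 0},
])

```text
time_s: 26.22
eef_pos: [0.4871, 0.1586, 0.2785]
eef_rot: [-0.0, 0.807, -0.591, 0.0]
wrist_force: [-0.1, -0.1, -0.4]
opening: 0.992
```

Call:
move_arm([
  {"gripper": 100, "x": 0, "y": 0, "z": -1, "roll": 0},
  {"gripper": 100, "x": 0, "y": 0, "z": -3, "roll": 0},
  {"gripper": 100, "x": 0, "y": 0, "z": -4, "roll": 0},
  {"gripper": 100, "x": 0, "y": 0, "z": -4.6, "roll": 0},
  {"gripper": 100, "x": 0, "y": 0, "z": 0, "roll": 0},
])

```text
time_s: 26.85
eef_pos: [0.4882, 0.1587, 0.4097]
eef_rot: [-0.003, 0.807, -0.591, 0.003]
wrist_force: [-1.0, -0.5, 0.2]
opening: 1.0
```

```bash
python3 - <<'E'
from h import *
w=cam("wrist");s=cam("scene");o=ctrl.get_obs();print(o["eef_pos"],o["wrist_force"],o["opening"],o["time_s"])
a=cv2.resize(w["img"][125:225,210:310],(400,400));b=cv2.resize(s["img"][80:384,20:370],(400,347));b=cv2.copyMakeBorder(b,0,53,0,0,0)
cv2.imwrite("pics/end.png",np.hstack([a,b])[...,::-1])
m=cv2.inRange(cv2.cvtColor(s["img"],cv2.COLOR_RGB2HSV),(3,180,60),(14,255,255));m[:225]=0;ys,xs=np.nonzero(m);print("orange",xs.mean(),ys.mean(),len(xs))
E
```

```text
[0.48698294 0.15856287 0.40514773] [-0.07597892 -0.27005164 -0.80514587] 0.998686507803835 26.95
orange 111.99122807017544 244.359649122807 228
```

View pics/end.png

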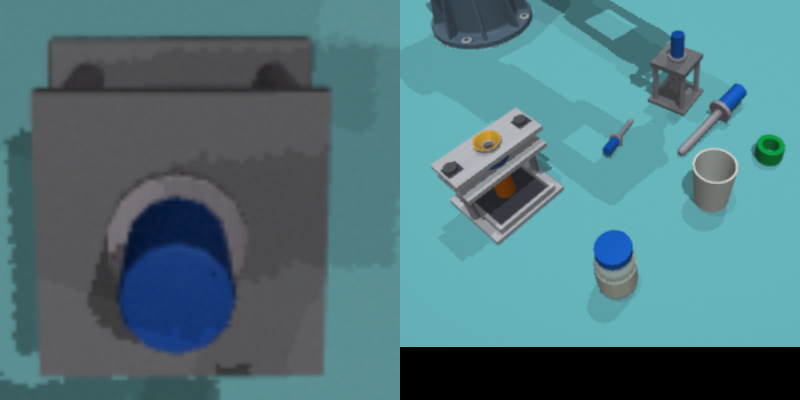

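The rod hangs upright with its flange on the plate (left view), and the adapter stands in the tray. The jar, beaker and collar look unmoved and the hand is clear, so I'm handing in.

```bash
python3 -c "
from bench import ctrl
print(ctrl.hand_in())"
```

```text
the job is handed in; nothing more can be done
None
```

The adapter is out of the sleeve and in the tray, and the rod is back in its holder. I handed the job in at about 27 s of the 64 s allowed; no verdict was reported.

**What I did:**
- I took the middle-sized rod from the holder and fed it through the funnel without any contact force showing on the wrist.
- I touched the adapter with the tip at about 105 mm and slid it down at about 10–11 N.
- The force fell away at about 67 mm, when the adapter dropped.
- I then drew the rod out and hung it back.

**Last checks:**
- The adapter stands upright in the tray, at the same pixel position before and after the rod was returned.
- The rod is upright with its flange on the plate. The seating height was 0.2789 m against 0.2788 m when I picked it up.
- The gripper is open and about 13 cm above the grasp height, and the wrist force is only noise.
- The jar, beaker and collar look unmoved; I judged this by eye and did not measure it.

**Disagreements:**
- The wrist and top cameras differed by about 2 mm in absolute position, and the scene camera by up to about 4 mm. The wrist and top cameras agreed to about 0.5 mm on the rod-to-funnel offset, which I relied on.
- The two spare rods, standing free at the start, toppled in the first second and a half, before the arm came near them. They lie on the bench and were not touched.

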